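# Trying out a refitted roller catch with a loaded door

## Robot

A 6-joint arm with a two-finger parallel gripper is mounted at the origin on the work surface. World frame = base frame: x ahead of the robot, y to its left, z up, the work surface at z = 0. Lengths are in m, angles in degrees, forces in N, time in s.
With the tool pointing down it reaches from about 0.275 to 0.825 m from the base axis. Payload 5.2 kg.
Tool frame: the origin (TCP) lies at the very end of the fingers, on their centre line; the grasp point (between the pads) lies robot.pinch_z behind it (robot.pinch_z is the distance from the TCP to the grasp point, in m); z points along the fingers, y is the direction in which the jaws open and shut (so a half turn about z gives the same grasp; the last joint's range is limited). The gripper opens to 93 mm and grips with 3 to 60 N. Pads are 15 mm wide; open, the fingers measure 128 mm over their backs; the gripper's body (75 mm by 188 mm) begins 65 mm behind the grasp point.
Start: joints at [51.864, 14.817, 87.949, -0, 77.235, -11.62], TCP at [0.246, 0.492, 0.219] pointing down, gripper open.
Joint ranges: [-179.93, 179.93], [-52.35, 119.4], [10.71, 147.94], [-69.91, 249.91], [12.55, 155.21], [-178.61, 178.61]. Speed limits (degrees/s): [147.25, 147.25, 180, 180, 180, 180].

## Interface

Orientations are given as a 3x3 rotation matrix whose columns are the frame's x, y, z axes.
In Python, from rig import robot gives the robot as it stands.
- The arm moves only by the tool jog_arm, never from a script. Its argument "rows" is a list of rows, each a list of 3 entries, a list of its own where there are three numbers: the closure, from 0 (fully open) to 1 (shut), then the shift along the tool's x, y, z in m, then the turn about the tool's z in degrees. In form: [[gripper, [x, y, z], yaw], ...]. A call has exactly 5 rows; each row is the pose to reach, as a shift and turn from the pose commanded when the call began, along the tool's axes at that moment; what a row does not reach only later rows make up. A row lasts 1/10 s, in which the tool goes at most 50 mm and 8.59 degrees, less where a joint would pass 70% of its speed; a pose out of reach is approached as far as the arm can. A call with a gripper value outside its range is refused whole. The fingers move at their own pace and stop on an object; "grip_force" is the grip in N (left out, the last holds). Time passes only in rows, so rows that repeat a pose let the fingers close, or fill a call up. It gives the time, the measured TCP pose, the force and the opening at its end, in the units of the state.
- robot.sense(): the state, without advancing time (a new reading comes with each control period).
- robot.snapshot(name): name is "scene" or "side" or "wrist"; returns a dict with "frame" (420x560x3 uint8, red, green, blue), "K" (3x3 intrinsics, pixels), "R" (3x3) and "t" (3): a world point X has camera coordinates R X + t. Camera axes: x right, y down, z forward; pixel columns grow to the right and rows downward; lengths in m; the calibration is good to about 2 mm. A picture is of the moment at which its call begins. There is no depth.
- robot.hand_in(): hands the job in, once; it reports no verdict.
Trained networks look in the newest picture that a camera, given by its name, has taken for a name from the list of things; names that differ only in an ending like _2 or _b are one class to them, and where a whole thing is asked for, a point or a joint stands for the part that bears it (a point fixed in the world has none). Each returns a list of dicts, best first, with "confidence" (0 to 1); they miss things now and then, are a little off and sometimes report something else, mostly with a low value. They report only what shows in the picture. A call takes as long as a camera call.
- robot.search_frame(name, camera): "extent" ([centre column, centre row, width, height] as shares, 0 to 1, of the picture: columns of its width, rows of its height, round what is visible of it).
- robot.cut_out(name, camera): "mask" (420x560 bool, what is visible of it) and "extent" ([centre column, centre row, width, height] as shares, 0 to 1, of the picture: columns of its width, rows of its height, round what is visible of it).
The state is a dict: "clock": time; "q": joint angles; "qvel": joint speeds; "effort": joint torques, N m; "ee_pos": TCP position; "tcp_rot": TCP orientation; "wrist_force": force on the tool from outside, world axes, zero at the start; "ft_torque": the same for the moment, N m; "width": finger opening in m.
Only numpy, scipy, OpenCV 4.12 (cv2) and the standard library are available. Lean on these libraries where they do the work, as an engineer would, in place of code of your own. Each camera call takes 0.05 s, during which the arm holds its last target. There are 200 camera calls.

## Task

The roller catch of the little cupboard on the bench has just been refitted; try it out with the door loaded. Stand the varnish jar upright in the rack on the inside of the open door, push the door until the catch snaps over, take your hand off to see that it stays shut by itself for a moment, then pull it through the catch again and leave it standing well open, with the jar still upright in its rack. Push gently and do not lean on the door once it is home on its soft stop; leave the dolls and the bowl alone.

Things in the scene. Friction and masses are not known exactly. Their poses are not given: they have to be found in the camera images.
- cabinet: Wooden bench-top cupboard, fixed, 160 deep (its x) by 210 wide (its y) by 182 high; origin at the centre of its underside. Its front, where the door hangs, is at x = -80 and faces its -x; hinge at y = -100. On the roof at the front, 155 to 180 from the hinge, sits the catch: roller and rubber stop; its depth was set anew. Neither it nor the striker on the door rises over 199.
- door (a joint): Door angle, rad: 0 = flush with the front; grows as it opens (anticlockwise from above) to 1.7. It stays where left (0.08 N m). The shut angle is unknown, -0.09 to 0.055: feel it. Closing, the roller resists over the last 9 mm of handle travel, up to about 8 to 13 N there; 3 mm before home it gives way and pulls the door in. Opening takes about 8 N.
- door_hinge (a point): Point on the vertical hinge axis, 90 above the bench. Frame turns with the door: y points along the door to its free edge, x to its inner side (into the cupboard when shut), z up. Door panel: 3 to 190 along y, 15 thick (x -18 to -3), 12 to 172 above the bench.
- door_handle (a point): Middle of the handle's horizontal steel bar: 10 thick, 90 long along the door, its axis 45 out from the door's outer face, at 63 on the outer side of the hinge axis, 130 along the door, 147 above the bench (25 below the door's top edge). Stems join it to the door 40 either side of this point. Axes as door_hinge.
- rack_floor (a point): Middle of the floor of the open-topped plywood rack on the inside of the door, 68 above the bench, at x = 27 inward and y = 90 along the door from the hinge. Inside the rack is 60 (across the door's plane, x) by 60 (along the door, y), its walls 4 thick and 40 high above the floor. Axes as door_hinge.
- jar_center (a point): Centre (50 above its foot) of the upright round amber jar with a steel cap, 44 across and 100 high, about 0.17 to 0.35 kg, standing on the bench. Grasp it high: once in the rack, a gripper body lower than 199 would meet the catch or the door top. In the rack its top is 168 above the bench.
- stop (a joint): How far the catch's rubber stop (beside the roller, on the roof, 180 from the hinge; the striker plate on the door's top meets it) is pressed in, m: 0 = door off it, about 0.0013 when the catch holds the door home. It is a 5 N/mm spring; pressing it in more than 0.003 (15 N) spoils it, also when taking hold of the handle.
- doll_tall: Pale doll figure, 115 high, 52 across its foot, bystander; origin under its foot.
- doll_small: Red doll figure, 85 high, 42 across its foot, bystander; origin under its foot.
- bowl: Blue bowl, 100 across and 45 high, bystander; origin under its foot.

How it is judged:
By the outcome, as a careful person would: the job done as asked, in the order asked, and still so for the second after the job is handed in, with the robot touching nothing.
It also fails if it takes over 72 s, if anything falls off the work surface, if the arm or the gripper's body presses on something with over 40 N, if the wrist force passes 120 N, or if a joint passes its speed limit or range.

## Working session

There is one attempt and no reset: what is moved stays moved. The work goes in short steps, Python scripts to look and compute and a tool call to move; the robot and the scene stay as the last step left them, time stands still between calls to the robot, and variables do not carry over. Pictures are saved under pics/ and viewed, about 8 in all and at most 12, crops included, and the job is handed in when it is done.

Besides the shell and the picture viewer there is one more tool, called after ">>>" as a command line: name --argument value ..., lists and objects as JSON in quotes. jog_arm: Moves the arm, as the interface text tells. Its arguments: {"type":"object","properties":{"rows":{"type":"array","items":{"type":"array"}},"grip_force":{"type":"number"}},"required":["rows"]}

```bash
mkdir -p pics; ls
python3 - <<'E'
from rig import robot
import cv2,numpy as np
s=robot.sense();print(s, robot.pinch_z)
ims=[]
for c in ("scene","side"):
    d=robot.snapshot(c);ims.append(d["frame"]);print(c,d["K"].tolist(),d["R"].tolist(),d["t"].tolist())
    for n in ("cabinet","door","door_hinge","door_handle","rack_floor","jar_center","doll_tall","doll_small","bowl"):
        r=robot.search_frame(n,c)
        print(n,[(round(x["confidence"],2),np.round(np.array(x["extent"])*[560,420,560,420]).astype(int).tolist()) for x in r[:2]])
    cv2.imwrite(f"pics/{c}0.png",d["frame"][:,:,::-1])
E
```

```text
pics
{'clock': 0.0, 'q': array([ 5.18648267e+01,  1.48587713e+01,  8.80105728e+01, -9.16417708e-04,
        7.72347227e+01, -1.16191830e+01]), 'qvel': array([ 0.01106093, -0.0451886 , -0.00445115, -0.07184338, -0.0766851 ,
       -0.0399448 ]), 'effort': array([-8.78093289e-06, -4.37305927e+01, -2.83996475e+01,  7.21157435e-02,
        4.11264261e-02, -1.61851958e-04]), 'ee_pos': array([0.24518244, 0.49171619, 0.21782583]), 'tcp_rot': array([[-8.94811190e-01,  4.46443393e-01, -1.10933468e-03],
       [ 4.46444633e-01,  8.94810103e-01, -1.43826074e-03],
       [ 3.50541878e-04, -1.78222832e-03, -9.99998350e-01]]), 'wrist_force': array([-0.24230983, -0.04637413,  0.16451543]), 'ft_torque': array([-0.02285105, -0.02705706,  0.02003144]), 'width': 0.09254156315828119} 0.0188
scene [[381.7317704112874, 0.0, 286.55691720201133], [0.0, 381.7317704112874, 206.509811717375], [0.0, 0.0, 1.0]] [[0.6598281389289722, 0.7514107329758881, -0.0029559171449226574], [0.4455413581694905, -0.39440002275694447, -0.8037048713363677], [-0.6050782802563771, 0.5289901061626393, -0.5950207915224683]] [-0.3363
[... 418 characters left out ...]
88, 58, 45])]
side [[449.9547212825798, 0.0, 279.14644362786595], [0.0, 449.9547212825798, 216.48721073587333], [0.0, 0.0, 1.0]] [[0.8630130982691, -0.5049587996934264, 0.015000094271130835], [-0.3879162348304785, -0.681414917053924, -0.6206405606881806], [0.32361920055972254, 0.529802153099219, -0.7839517150950805]] [-0.5444298945207054, 0.2607897498094337, 0.9673108920901368]
cabinet [(0.62, [197, 168, 126, 143])]
door [(0.6, [236, 188, 52, 97])]
door_hinge [(0.75, [233, 188, 51, 96])]
door_handle []
rack_floor [(0.59, [232, 189, 55, 98])]
jar_center [(0.88, [324, 294, 23, 36])]
doll_tall [(0.95, [275, 306, 24, 34])]
doll_small [(0.63, [359, 257, 22, 33])]
bowl [(0.73, [313, 364, 52, 44])]
```

Run:
```python
import cv2
a=cv2.imread("pics/scene0.png")[95:375,90:440];b=cv2.imread("pics/side0.png")[80:400,90:440]
cv2.imwrite("pics/s1.png",cv2.resize(a,None,fx=2.2,fy=2.1,interpolation=cv2.INTER_CUBIC)[:600,:800])
cv2.imwrite("pics/s2.png",cv2.resize(b,None,fx=1.85,fy=1.85,interpolation=cv2.INTER_CUBIC))
```

```text
(no output)
```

View pics/s1.png

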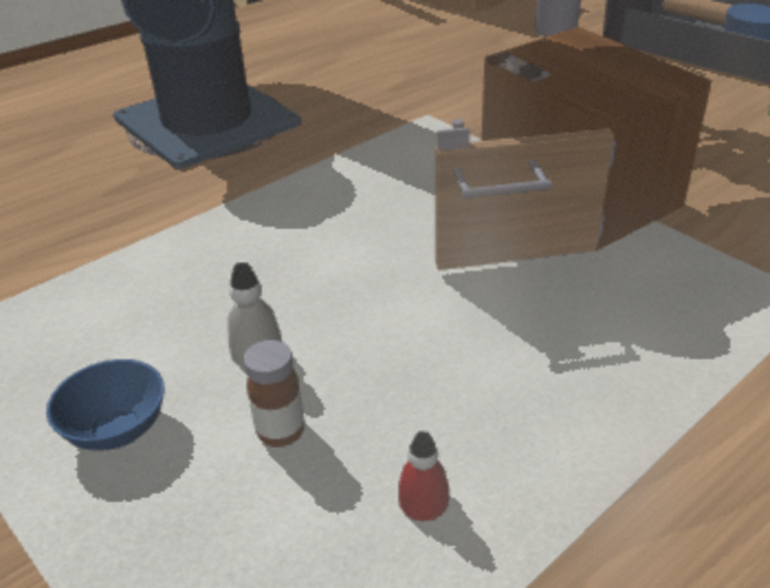

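View pics/s2.png

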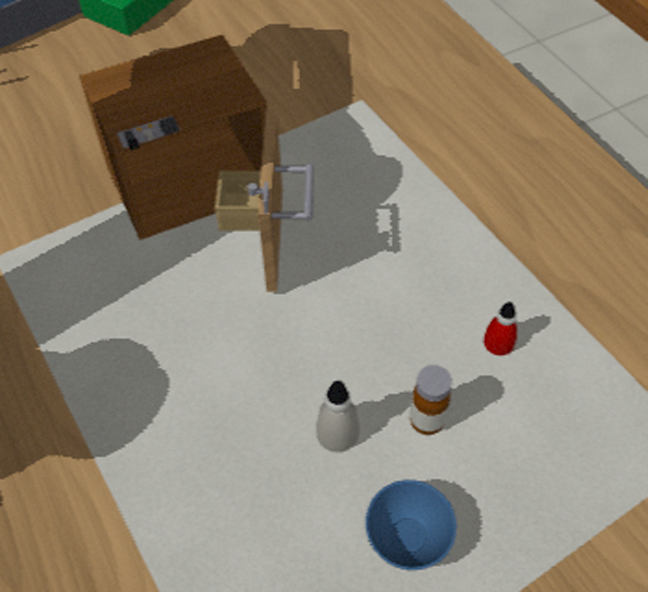

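Both views show the door about 90° open. In the scene crop its free top corner is near (436,153) and the handle bar runs (465,190)-(548,183). In the side crop the rack is around (240,200) and the jar cap at (434,380). I'll fit the cabinet, door and jar poses.

```bash
cat > h.py <<'E'
import numpy as np
from scipy.optimize import least_squares
def Rz(a): c,s=np.cos(a),np.sin(a); return np.array([[c,-s,0],[s,c,0],[0,0,1]])
def proj(d,X): 
    c=d["R"]@X+d["t"]; p=d["K"]@c; return p[:2]/p[2]
def door2w(p,X):  # p: cabinet x,y,yaw,door angle ; X from hinge axis, z above bench
    h=np.array([p[0],p[1],0])+Rz(p[2])@[-.08,-.1,0]
    return h+Rz(p[2]+p[3])@np.array(X)
def cab2w(p,X): return np.array([p[0],p[1],0])+Rz(p[2])@np.array(X)
E
python3 - <<'E'
from h import *
from rig import robot
import cv2
D={c:robot.snapshot(c) for c in("scene","side")}
S=lambda u,v:np.array([90+u/2.2,95+v/2.1]); T=lambda u,v:np.array([90+u/1.85,80+v/1.85])
O=[("scene","d",(-.018,.19,.172),S(436,153)),("scene","d",(-.018,.19,.012),S(438,268)),("scene","d",(-.018,.003,.172),S(608,133)),("scene","d",(-.018,.003,.012),S(598,250)),
("scene","d",(-.063,.175,.147),S(465,190)),("scene","d",(-.063,.085,.147),S(548,183)),
("scene","c",(-.08,.105,.182),S(485,58)),("scene","c",(.08,.105,.182),S(573,30)),("scene","c",(.08,-.105,.182),S(708,82)),
("side","c",(.08,.105,.182),T(82,75)),("side","c",(.08,-.105,.182),T(223,37)),("side","c",(-.08,-.105,.182),T(266,100)),
("side","d",(-.063,.175,.147),T(308,217)),("side","d",(-.063,.085,.147),T(311,167)),("side","d",(-.018,.19,.012),T(277,292)),("side","c",(-.08,.105,0),T(140,238))]
def f(p): return np.concatenate([proj(D[c],(door2w if k=="d" else cab2w)(p,X))-o for c,k,X,o in O])
best=min((least_squares(f,[.45,.0,y,1.5],loss="soft_l1") for y in np.arange(-3,3,.7)),key=lambda r:r.cost)
p=best.x;print("cab",p,best.cost);print(np.round(f(p).reshape(-1,2),1).tolist())
print("rack",door2w(p,(.027,.09,.068)),"handle",door2w(p,(-.063,.13,.147)),"hinge",door2w(p,(0,0,0)))
np.save("cab.npy",p)
hts={"jar_center":(.022,.1),"doll_tall":(.026,.115),"doll_small":(.021,.085),"bowl":(.05,.045)}
M={}
for n,(r,h) in hts.items():
    E=[]
    for c in D:
        m=robot.search_frame(n,c)
        if m: E.append((c,np.array(m[0]["extent"])*[560,420,560,420]))
    def g(x):
        out=[]
        for c,e in E:
            a=np.linspace(0,2*np.pi,24)
            rr=[(r,0),(r,h)] if n=="jar_center" else ([(r,h),(r*.5,0)] if n=="bowl" else [(r,.01),(.008,h)])
            P=np.array([proj(D[c],np.array([x[0]+q*np.cos(t),x[1]+q*np.sin(t),z])) for q,z in rr for t in a])
            lo,hi=P.min(0),P.max(0)
            out+=list((lo+hi)/2-e[:2])
        return np.array(out)
    s=least_squares(g,[.4,.3]);print(n,s.x,np.round(s.fun,1))
E
```

```text
cab [0.50063908 0.25907843 1.51379951 1.10288516] 13.958864197052181
[[0.2, -0.7], [-0.7, 1.2], [2.7, 0.5], [-0.7, 0.5], [-2.0, 1.6], [0.5, 0.4], [-0.9, -0.8], [1.8, -2.1], [1.6, -1.3], [-1.7, -0.0], [-0.2, -2.0], [0.6, 0.1], [0.0, 0.7], [-0.6, -0.6], [-0.1, -0.1], [0.1, 1.4]]
rack [0.52745241 0.10915904 0.068     ] handle [0.58529038 0.02944224 0.147     ] hinge [0.59591941 0.17351175 0.        ]
jar_center [ 0.5903903  -0.25398132] [ 0.7 -0.6  0.4  1. ]
doll_tall [ 0.48683171 -0.21813114] [-1.6  0.7 -0.5 -1.8]
doll_small [ 0.73805005 -0.2136058 ] [-1.5 -0.9  1.3 -2.2]
bowl [ 0.49436559 -0.36549762] [-0.3 -0.6  0.4 -0.2]
```

>>> jog_arm --rows '[[0,[-0.02,-0.016,-0.03],0],[0,[-0.055,-0.044,-0.03],0],[0,[-0.09,-0.072,-0.03],0],[0,[-0.125,-0.1,-0.03],0],[0,[-0.16,-0.128,-0.03],0]]'

```text
clock: 2.0
ee_pos: [0.3319, 0.3047, 0.2489]
tcp_rot: [[-0.895, 0.446, 0.001], [0.446, 0.895, 0.0], [-0.001, 0.001, -1.0]]
wrist_force: [0.1, -0.4, 0.6]
width: 0.093
```

>>> jog_arm --rows '[[0,[-0.032,-0.026,0],0],[0,[-0.064,-0.051,0],0],[0,[-0.096,-0.077,0],0],[0,[-0.128,-0.103,0],0],[0,[-0.16,-0.128,0],0]]'

```text
clock: 2.5
ee_pos: [0.418, 0.1186, 0.2489]
tcp_rot: [[-0.895, 0.447, 0.001], [0.447, 0.895, 0.0], [-0.001, 0.0, -1.0]]
wrist_force: [1.0, 0.1, -0.8]
width: 0.0931
```

>>> jog_arm --rows '[[0,[-0.032,-0.026,0],0],[0,[-0.064,-0.051,0],0],[0,[-0.096,-0.077,0],0],[0,[-0.128,-0.103,0],0],[0,[-0.16,-0.128,0],0]]'

```text
clock: 3.0
ee_pos: [0.5041, -0.0675, 0.2488]
tcp_rot: [[-0.895, 0.447, 0.0], [0.447, 0.895, -0.0], [-0.0, 0.0, -1.0]]
wrist_force: [0.9, 1.3, 0.3]
width: 0.093
```

>>> jog_arm --rows '[[0,[-0.036,-0.029,0],0],[0,[-0.072,-0.058,0],0],[0,[-0.108,-0.087,0],0],[0,[-0.14,-0.115,0],0],[0,[-0.16,-0.13,0],0]]'

```text
clock: 3.5
ee_pos: [0.5893, -0.2569, 0.248]
tcp_rot: [[-0.894, 0.448, -0.0], [0.448, 0.894, -0.001], [-0.0, -0.001, -1.0]]
wrist_force: [-0.1, 0.4, -0.1]
width: 0.0929
```

```bash
cat >> h.py <<'E'
def loc(robot,name,c,r,h,guess,lift=0.):
    "fit x,y of an upright cylinder to the network's box"
    d=robot.snapshot(c); m=robot.search_frame(name,c)
    if not m: return None,d
    e=np.array(m[0]["extent"])*[560,420,560,420]; a=np.linspace(0,2*np.pi,36)
    def g(x):
        P=np.array([proj(d,np.array([x[0]+r*np.cos(t),x[1]+r*np.sin(t),lift+z])) for z in(0,h) for t in a])
        lo=np.clip(P.min(0),0,[560,420]);hi=np.clip(P.max(0),0,[560,420]); return np.r_[(lo+hi)/2-e[:2],((hi-lo)-e[2:])*.5]
    s=least_squares(g,guess); return (s.x,s.fun.round(1),m[0]["confidence"]),d
def rel(s,target,lead=""):
    print(lead,"ee",s["ee_pos"].round(4),"yaw y-axis",np.degrees(np.arctan2(s["tcp_rot"][1,1],s["tcp_rot"][0,1])).round(2),"F",s["wrist_force"].round(2),"w",round(s["width"],4),"t",round(s["clock"],2),"q",s["q"].round(0))
    if target is not None: print("tool shift",(s["tcp_rot"].T@(np.array(target)-s["ee_pos"])).round(4))
E
python3 - <<'E'
from h import *
from rig import robot
import cv2
r,d=loc(robot,"jar_center","wrist",.022,.1,[.59,-.254]);print(r)
s=robot.sense();rel(s,[.59,-.254,.059])
if r: rel(s,[*r[0],.059])
cv2.imwrite("pics/w1.png",d["frame"][:,:,::-1])
E
```

```text
(array([ 0.48930275, -0.35621151]), array([ -1. ,   2.2,  -7.1, -23.5]), 0.73)
 ee [ 0.5893 -0.257   0.2474] yaw y-axis 63.3 F [-0.25  0.03 -0.05] w 0.0932 t 3.6 q [-33.  24.  71.  -0.  85. -97.]
tool shift [0.0007 0.0031 0.1883]
 ee [ 0.5893 -0.257   0.2474] yaw y-axis 63.3 F [-0.25  0.03 -0.05] w 0.0932 t 3.6 q [-33.  24.  71.  -0.  85. -97.]
tool shift [ 0.0447 -0.1334  0.1885]
```

View wrist.

View pics/w1.png

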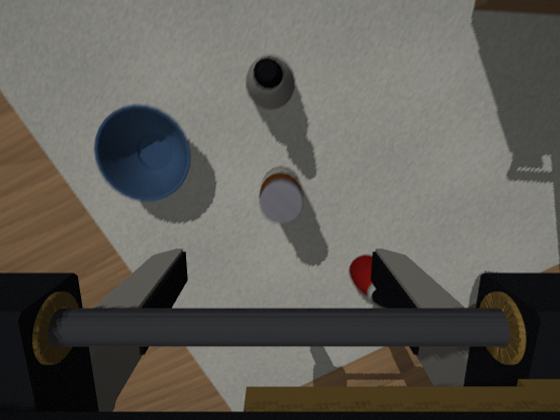

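The wrist view shows the jar cap centred at about (282,199), clear of the doll at (268,85) and the bowl at (145,152). The network took the bowl for the jar here, so I'll back-project the cap instead.

```bash
cat >> h.py <<'E'
def back(d,uv,z):
    r=d["R"].T@np.linalg.solve(d["K"],np.r_[uv,1.]); c=-d["R"].T@d["t"]; return c+r*(z-c[2])/r[2]
E
python3 - <<'E'
from h import *
from rig import robot
d=robot.snapshot("wrist")
x=back(d,[282,199],.1);print(x);rel(robot.sense(),[x[0],x[1],.059])
for uv,z in(([145,152],.045),([267,72],.115)):print(back(d,uv,z))
E
```

```text
[ 0.58690778 -0.25326913  0.1       ]
 ee [ 0.5887 -0.2549  0.2476] yaw y-axis 63.36 F [-0.39  0.73  0.11] w 0.0929 t 3.65 q [-33.  24.  71.   0.  85. -97.]
tool shift [0.0021 0.0006 0.1886]
[ 0.49041875 -0.36151945  0.045     ]
[ 0.48758589 -0.21683922  0.115     ]
```

>>> jog_arm --rows '[[0,[0.002,0,0.04],0],[0,[0.002,0,0.08],0],[0,[0.002,0,0.12],0],[0,[0.002,0,0.15],0],[0,[0.002,0,0.17],0]]'

```text
clock: 4.15
ee_pos: [0.5853, -0.2501, 0.0764]
tcp_rot: [[-0.895, 0.445, -0.003], [0.445, 0.895, 0.002], [0.004, 0.001, -1.0]]
wrist_force: [-0.3, -1.1, 0.4]
width: 0.0929
```

>>> jog_arm --rows '[[0,[0,0,0.018],0],[0.2,[0,0,0.018],0],[0.4,[0,0,0.018],0],[0.6,[0,0,0.018],0],[0.7,[0,0,0.018],0]]' --grip_force 20

```text
clock: 4.65
ee_pos: [0.5877, -0.2528, 0.0623]
tcp_rot: [[-0.895, 0.446, 0.002], [0.446, 0.895, -0.001], [-0.003, -0.0, -1.0]]
wrist_force: [-1.0, 0.1, 0.1]
width: 0.0661
```

>>> jog_arm --rows '[[0.8,[0,0,0],0],[0.8,[0,0,0],0],[0.8,[0,0,0],0],[0.8,[0,0,0],0],[0.8,[0,0,0],0]]'

```text
clock: 5.15
ee_pos: [0.5871, -0.2528, 0.061]
tcp_rot: [[-0.895, 0.447, 0.0], [0.447, 0.895, -0.0], [-0.0, -0.0, -1.0]]
wrist_force: [-0.4, -0.2, 3.1]
width: 0.0434
```

>>> jog_arm --rows '[[0.8,[0,0,-0.01],0],[0.8,[0,0,-0.04],0],[0.8,[0,0,-0.08],0],[0.8,[0,0,-0.12],0],[0.8,[0,0,-0.16],0]]'

```text
clock: 5.65
ee_pos: [0.5864, -0.2522, 0.2221]
tcp_rot: [[-0.895, 0.446, -0.001], [0.446, 0.895, 0.001], [0.001, 0.0, -1.0]]
wrist_force: [0.7, -0.1, -2.2]
width: 0.043
```

Run:
```python
from h import *
from rig import robot
p=np.load("cab.npy");x=door2w(p,(.027,.09,.068))
rel(robot.sense(),[x[0],x[1],.22])
```

```text
ee [ 0.5864 -0.2522  0.2221] yaw y-axis 63.49 F [ 0.72 -0.06 -2.21] w 0.043 t 5.65 q [-33.  24.  74.   0.  82. -97.]
tool shift [0.2141 0.297  0.0024]
```

>>> jog_arm --rows '[[0.8,[0,0,-0.04],0],[0.8,[0.02,0.03,-0.05],0],[0.8,[0.035,0.07,-0.05],0],[0.8,[0.05,0.11,-0.05],0],[0.8,[0.067,0.15,-0.05],0]]'

```text
clock: 6.15
ee_pos: [0.5936, -0.0871, 0.2709]
tcp_rot: [[-0.894, 0.447, -0.0], [0.447, 0.894, 0.0], [0.0, 0.0, -1.0]]
wrist_force: [0.6, 0.2, -2.7]
width: 0.043
```

>>> jog_arm --rows '[[0.8,[0.017,0.04,0],0],[0.8,[0.034,0.08,0],0],[0.8,[0.05,0.115,0],0],[0.8,[0.06,0.14,0],0],[0.8,[0.067,0.147,0],0]]'

```text
clock: 6.65
ee_pos: [0.5992, 0.076, 0.2705]
tcp_rot: [[-0.896, 0.444, -0.001], [0.444, 0.896, 0.001], [0.001, 0.001, -1.0]]
wrist_force: [0.2, -1.2, -1.3]
width: 0.043
```

>>> jog_arm --rows '[[0.8,[0,0,0],2],[0.8,[0,0,0],3.6],[0.8,[0,0,0],3.6],[0.8,[0,0,0],3.6],[0.8,[0,0,0],3.6]]'

```text
clock: 7.15
ee_pos: [0.5996, 0.0722, 0.2706]
tcp_rot: [[-0.865, 0.502, -0.0], [0.502, 0.865, -0.0], [0.0, -0.0, -1.0]]
wrist_force: [0.3, 0.7, -2.1]
width: 0.0433
```

Run:
```python
from h import *
from rig import robot
import cv2
p=np.load("cab.npy");x=door2w(p,(.027,.09,.068))
d=robot.snapshot("wrist");rel(robot.sense(),[x[0],x[1],.262])
im=d["frame"][:,:,::-1].copy()
for q in ((-.003,.06,.108),(-.003,.12,.108),(.057,.12,.108),(.057,.06,.108)): print(proj(d,door2w(p,q)).round(0))
for q in ((-.018,.003,.172),(-.018,.19,.172),(-.003,.19,.172),(-.003,.003,.172)): print(proj(d,door2w(p,q)).round(0))
cv2.imwrite("pics/w2.png",im)
```

```text
ee [0.5996 0.0724 0.2706] yaw y-axis 59.86 F [ 0.47 -0.25 -2.48] w 0.0433 t 7.2 q [ -4.  19.  75.  -0.  86. -64.]
tool shift [ 0.0809 -0.0045  0.0086]
[308. 145.]
[242. 145.]
[240.  74.]
[309.  74.]
[391. 170.]
[140. 171.]
[138. 150.]
[392. 150.]
```

View pics/w2.png

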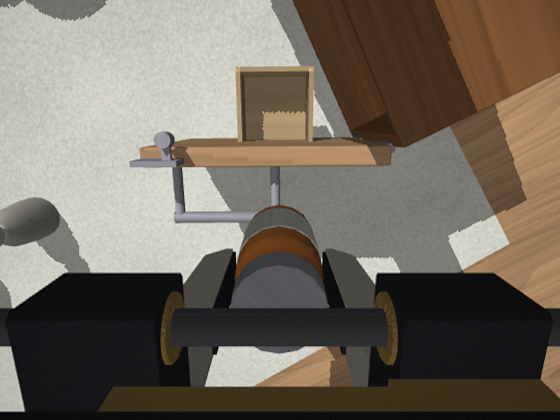

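The rack is open and empty, its inner top edges at about cols 241-309 and rows 72-141. Columns match my prediction and rows differ by 2-4 px. I'll check a few more points.

Run:
```python
from h import *
from rig import robot
import cv2
p=np.load("cab.npy")
d=robot.snapshot("wrist")
P=lambda q:proj(d,door2w(p,q)).round(0).tolist()
print("bar end",P((-.063,.175,.147)),"stem root",P((-.018,.17,.147)),P((-.018,.09,.147)),"bottom outer",P((-.018,.1,.012)),"rack outer far",P((.061,.056,.108)),P((.061,.124,.108)),"floor far",P((.057,.06,.068)),P((.057,.12,.068)), "cab corner", proj(d,cab2w(p,(-.08,-.105,.182))))
print(d["R"].round(3).tolist(), (-d["R"].T@d["t"]).round(3))
im=d["frame"][50:230,120:410,::-1];cv2.imwrite("pics/w3.png",cv2.resize(im,None,fx=2.75,fy=2.75,interpolation=cv2.INTER_CUBIC))
```

```text
bar end [174.0, 220.0] stem root [176.0, 167.0] [274.0, 166.0] bottom outer [267.0, 153.0] rack outer far [314.0, 69.0] [235.0, 69.0] floor far [305.0, 80.0] [244.0, 80.0] cab corner [403.59144875 152.93607265]
[[0.503, 0.864, -0.0], [0.836, -0.486, 0.252], [0.218, -0.127, -0.968]] [0.538 0.107 0.436]
```

View pics/w3.png

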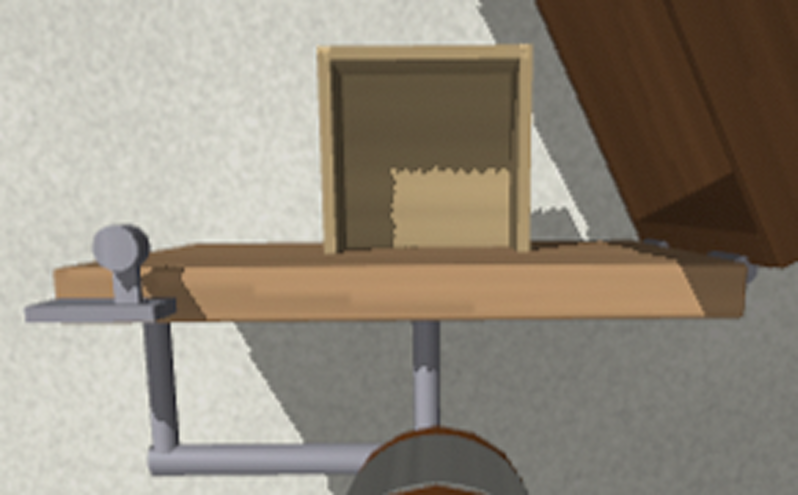

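>>> jog_arm --rows '[[0.8,[0.02,-0.002,0],0],[0.8,[0.05,-0.004,0],0],[0.8,[0.075,-0.0045,0],0],[0.8,[0.0835,-0.0045,0],0],[0.8,[0.0835,-0.0045,0],0]]'

```text
clock: 7.75
ee_pos: [0.5247, 0.1114, 0.2712]
tcp_rot: [[-0.866, 0.501, 0.001], [0.501, 0.866, -0.0], [-0.001, 0.0, -1.0]]
wrist_force: [0.7, -0.6, -1.8]
width: 0.0432
```

>>> jog_arm --rows '[[0.8,[0,0,0.01],0],[0.8,[0,0,0.025],0],[0.8,[0,0,0.04],0],[0.8,[0,0,0.05],0],[0.8,[0,0,0.05],0]]'

```text
clock: 8.25
ee_pos: [0.5247, 0.1104, 0.2184]
tcp_rot: [[-0.865, 0.502, -0.004], [0.502, 0.865, -0.0], [0.003, -0.002, -1.0]]
wrist_force: [-0.7, 0.2, -3.1]
width: 0.0431
```

Run:
```python
from h import *
from rig import robot
import cv2
p=np.load("cab.npy");x=door2w(p,(.0295,.09,.068))
rel(robot.sense(),[x[0],x[1],.1285])
ims=[]
for c,(a,b) in (("side",((110,260),(140,340))),("scene",((100,250),(230,430)))):
    d=robot.snapshot(c);im=d["frame"][a[0]:a[1],b[0]:b[1],::-1];ims.append(cv2.resize(im,(400,300),interpolation=cv2.INTER_CUBIC))
cv2.imwrite("pics/p1.png",np.hstack(ims))
```

```text
ee [0.5247 0.1104 0.2184] yaw y-axis 59.84 F [-0.71  0.17 -3.1 ] w 0.0431 t 8.25 q [ -0.  14.  90.  -0.  77. -60.]
tool shift [-0.0008  0.0005  0.0899]
```

View pics/p1.png

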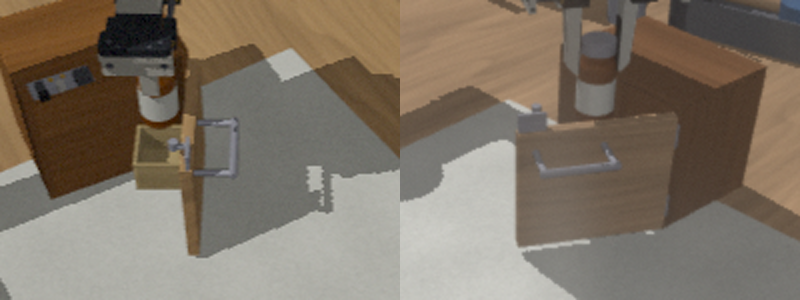

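The side crop has the jar at (158,110), above the rack opening at (160,155) and behind the door, which looks consistent. I'll lower it in.

>>> jog_arm --rows '[[0.8,[0,0,0.012],0],[0.8,[0,0,0.024],0],[0.8,[0,0,0.036],0],[0.8,[0,0,0.048],0],[0.8,[0,0,0.056],0]]'

```text
clock: 8.85
ee_pos: [0.5244, 0.111, 0.163]
tcp_rot: [[-0.865, 0.502, -0.002], [0.502, 0.865, 0.0], [0.002, -0.001, -1.0]]
wrist_force: [-0.5, -0.4, -1.9]
width: 0.0426
```

>>> jog_arm --rows '[[0.8,[0,0,0.006],0],[0.8,[0,0,0.012],0],[0.8,[0,0,0.018],0],[0.8,[0,0,0.024],0],[0.8,[0,0,0.028],0]]'

```text
clock: 9.35
ee_pos: [0.5251, 0.111, 0.1362]
tcp_rot: [[-0.865, 0.502, -0.0], [0.502, 0.865, 0.0], [0.0, -0.0, -1.0]]
wrist_force: [0.3, 0.0, -1.5]
width: 0.0434
```

>>> jog_arm --rows '[[0.8,[0,0,0.002],0],[0.8,[0,0,0.004],0],[0.8,[0,0,0.005],0],[0.8,[0,0,0.006],0],[0.8,[0,0,0.006],0]]'

```text
clock: 9.85
ee_pos: [0.5252, 0.111, 0.1307]
tcp_rot: [[-0.865, 0.502, 0.0], [0.502, 0.865, 0.0], [-0.0, 0.0, -1.0]]
wrist_force: [-0.0, 0.1, -2.2]
width: 0.0436
```

>>> jog_arm --rows '[[0.8,[0,0,0.0005],0],[0.8,[0,0,0.001],0],[0.8,[0,0,0.0015],0],[0.8,[0,0,0.0015],0],[0.8,[0,0,0.0015],0]]'

```text
clock: 10.35
ee_pos: [0.5251, 0.111, 0.1291]
tcp_rot: [[-0.865, 0.502, -0.0], [0.502, 0.865, 0.0], [0.0, -0.0, -1.0]]
wrist_force: [0.1, 0.4, -2.6]
width: 0.0427
```

>>> jog_arm --rows '[[0.8,[0,0,0.0005],0],[0.8,[0,0,0.001],0],[0.8,[0,0,0.0015],0],[0.8,[0,0,0.0015],0],[0.8,[0,0,0.0015],0]]'

```text
clock: 10.85
ee_pos: [0.5256, 0.1108, 0.1289]
tcp_rot: [[-0.865, 0.502, 0.002], [0.502, 0.865, -0.0], [-0.002, 0.0, -1.0]]
wrist_force: [-1.8, -0.4, 6.3]
width: 0.0432
```

>>> jog_arm --rows '[[0.8,[0,0,-0.001],0],[0.4,[0,0,-0.001],0],[0.2,[0,0,-0.001],0],[0.2,[0,0,-0.001],0],[0.2,[0,0,-0.001],0]]'

```text
clock: 11.35
ee_pos: [0.5252, 0.111, 0.1286]
tcp_rot: [[-0.865, 0.502, -0.0], [0.502, 0.865, -0.0], [0.0, -0.0, -1.0]]
wrist_force: [0.6, -0.4, 0.6]
width: 0.0706
```

>>> jog_arm --rows '[[0.2,[0,0,-0.01],0],[0.2,[0,0,-0.03],0],[0.2,[0,0,-0.06],0],[0.2,[0,0,-0.1],0],[0.2,[0,0,-0.14],0]]'

```text
clock: 11.85
ee_pos: [0.5248, 0.111, 0.2706]
tcp_rot: [[-0.865, 0.502, -0.0], [0.502, 0.865, 0.0], [0.0, -0.0, -1.0]]
wrist_force: [0.8, 0.3, -0.1]
width: 0.0746
```

Run:
```python
from h import *
from rig import robot
import cv2
p=np.load("cab.npy");x=door2w(p,(-.060,.13,.147)) 
rel(robot.sense(),[x[0],x[1],.25])
ims=[]
for c,(a,b) in (("side",((110,260),(140,340))),("wrist",((0,420),(0,560)))):
    d=robot.snapshot(c);im=d["frame"][a[0]:a[1],b[0]:b[1],::-1];ims.append(cv2.resize(im,(400,300),interpolation=cv2.INTER_CUBIC))
cv2.imwrite("pics/p2.png",np.hstack(ims))
```

```text
ee [0.5248 0.111  0.2706] yaw y-axis 59.88 F [ 0.75  0.34 -0.08] w 0.0746 t 11.85 q [  0.  12.  85.   0.  84. -60.]
tool shift [-0.0903 -0.0402  0.0206]
```

View pics/p2.png

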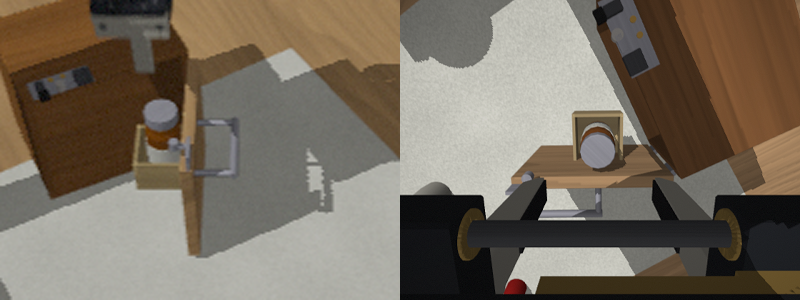

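The jar is standing upright in the rack, seen in both views. Next I'll turn a quarter and go to the handle with a narrowed opening.

>>> jog_arm --rows '[[0.3,[-0.02,-0.01,0],8],[0.4,[-0.05,-0.02,0],16],[0.5,[-0.075,-0.03,0],24],[0.63,[-0.09,-0.04,0],32],[0.63,[-0.09,-0.04,0],40]]'

```text
clock: 12.45
ee_pos: [0.5837, 0.0289, 0.2679]
tcp_rot: [[-0.332, 0.943, -0.001], [0.943, 0.332, -0.001], [-0.0, -0.001, -1.0]]
wrist_force: [0.5, 0.9, -0.3]
width: 0.039
```

>>> jog_arm --rows '[[0.63,[0,0,0],8],[0.63,[0,0,0],16],[0.63,[0,0,0],24],[0.63,[0,0,0],32],[0.63,[0,0,0],40]]'

```text
clock: 12.95
ee_pos: [0.5826, 0.0312, 0.2684]
tcp_rot: [[0.349, 0.937, -0.001], [0.937, -0.349, 0.0], [-0.0, -0.001, -1.0]]
wrist_force: [-0.4, 1.1, 0.0]
width: 0.0344
```

>>> jog_arm --rows '[[0.63,[0,0,0],5],[0.63,[0,0,0],10],[0.63,[0,0,0.02],10],[0.63,[0,0,0.035],10],[0.63,[0,0,0.04],10]]'

```text
clock: 13.45
ee_pos: [0.5817, 0.0314, 0.2267]
tcp_rot: [[0.502, 0.865, -0.003], [0.865, -0.502, 0.0], [-0.001, -0.003, -1.0]]
wrist_force: [0.1, -0.0, -0.1]
width: 0.0341
```

Run:
```python
from h import *
from rig import robot
import cv2
p=np.load("cab.npy");x=door2w(p,(-.060,.13,.147)) 
rel(robot.sense(),[x[0],x[1],.129])
d=robot.snapshot("wrist");cv2.imwrite("pics/w4.png",d["frame"][:,:,::-1])
print(proj(d,door2w(p,(-.063,.175,.147))),proj(d,door2w(p,(-.063,.085,.147))))
```

```text
ee [0.5817 0.0314 0.2267] yaw y-axis -30.11 F [ 0.06 -0.04 -0.07] w 0.0341 t 13.45 q [-8. 18. 82. -0. 80. 22.]
tool shift [0.0002 0.0014 0.0977]
[285.56934954 279.47753842] [286.04683132 158.62346831]
```

View pics/w4.png

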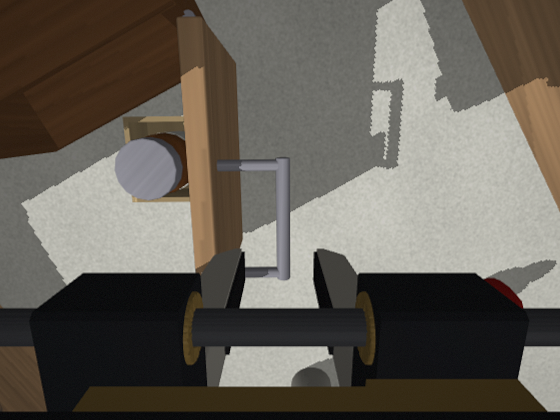

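The bar sits at col 284 between the fingertips (243 and 315), slightly outward of centre. I'll shift about 2 mm, descend and close lightly.

>>> jog_arm --rows '[[0.63,[0,0.002,0.02],0],[0.63,[0,0.002,0.04],0],[0.63,[0,0.002,0.06],0],[0.63,[0,0.002,0.08],0],[0.63,[0,0.002,0.09],0]]'

```text
clock: 14.0
ee_pos: [0.5841, 0.0303, 0.1376]
tcp_rot: [[0.502, 0.865, -0.002], [0.865, -0.502, 0.0], [-0.001, -0.001, -1.0]]
wrist_force: [-0.2, 0.6, -0.1]
width: 0.0344
```

>>> jog_arm --rows '[[0.63,[0,0,0.007],0],[0.7,[0,0,0.007],0],[0.74,[0,0,0.007],0],[0.74,[0,0,0.007],0],[0.74,[0,0,0.007],0]]' --grip_force 3

```text
clock: 14.5
ee_pos: [0.5852, 0.0302, 0.1325]
tcp_rot: [[0.502, 0.865, 0.002], [0.865, -0.502, -0.0], [0.001, 0.001, -1.0]]
wrist_force: [0.8, 0.3, -0.5]
width: 0.0241
```

>>> jog_arm --rows '[[0.8,[0,0,0],0],[0.85,[0,0,0],0],[0.9,[0,0,0],0],[0.95,[0,0,0],0],[0.95,[0,0,0],0]]'

```text
clock: 15.0
ee_pos: [0.5846, 0.0303, 0.1317]
tcp_rot: [[0.502, 0.865, -0.0], [0.865, -0.502, 0.0], [0.0, -0.0, -1.0]]
wrist_force: [-0.7, -0.1, 1.8]
width: 0.0102
```

Run:
```python
from h import *
from rig import robot
p=np.load("cab.npy");s=robot.sense();rel(s,None)
h=door2w(p,(0,0,0))[:2];v=s["ee_pos"][:2]-h
r=np.hypot(*v);print("radius",r,"expected",np.hypot(.063,.13),"door angle",np.arctan2(v[1],v[0])%(2*np.pi)-np.arctan2(.13,-.063)-p[2])
```

```text
ee [0.5846 0.0303 0.1317] yaw y-axis -30.11 F [-0.67 -0.12  1.78] w 0.0102 t 15.0 q [-8. 22. 90.  0. 68. 22.]
radius 0.14362716991468047 expected 0.14446106741956463 door angle 1.0977639662377434
```

Gripped at the expected radius, with the door at 1.10 rad. I'll swing it along the arc to about 0.2 rad, well before the roller.

>>> jog_arm --rows '[[0.95,[-0.0022,-0.0047,0],2.06],[0.95,[-0.0042,-0.0095,0],4.13],[0.95,[-0.006,-0.0144,0],6.19],[0.95,[-0.0077,-0.0193,0],8.25],[0.95,[-0.0092,-0.0243,0],10.31]]' --grip_force 5

```text
clock: 15.5
ee_pos: [0.5592, 0.0342, 0.1317]
tcp_rot: [[0.65, 0.76, 0.001], [0.76, -0.65, -0.0], [0.0, 0.001, -1.0]]
wrist_force: [0.6, -0.4, -0.9]
width: 0.0092
```

>>> jog_arm --rows '[[0.95,[-0.0022,-0.0047,0],2.06],[0.95,[-0.0042,-0.0095,0],4.13],[0.95,[-0.006,-0.0144,0],6.19],[0.95,[-0.0077,-0.0193,0],8.25],[0.95,[-0.0092,-0.0243,0],10.31]]'

```text
clock: 16.0
ee_pos: [0.5345, 0.0427, 0.1317]
tcp_rot: [[0.775, 0.632, 0.0], [0.632, -0.775, -0.001], [-0.0, 0.001, -1.0]]
wrist_force: [-0.0, -1.7, -0.2]
width: 0.0096
```

>>> jog_arm --rows '[[0.95,[-0.0022,-0.0047,0],2.06],[0.95,[-0.0042,-0.0095,0],4.13],[0.95,[-0.006,-0.0144,0],6.19],[0.95,[-0.0077,-0.0193,0],8.25],[0.95,[-0.0092,-0.0243,0],10.31]]'

```text
clock: 16.5
ee_pos: [0.5118, 0.0555, 0.1317]
tcp_rot: [[0.876, 0.483, -0.0], [0.483, -0.876, -0.001], [-0.001, 0.001, -1.0]]
wrist_force: [-0.5, -2.6, 1.4]
width: 0.0092
```

>>> jog_arm --rows '[[0.95,[-0.0022,-0.0047,0],2.06],[0.95,[-0.0042,-0.0095,0],4.13],[0.95,[-0.006,-0.0144,0],6.19],[0.95,[-0.0077,-0.0193,0],8.25],[0.95,[-0.0092,-0.0243,0],10.31]]'

```text
clock: 17.0
ee_pos: [0.4916, 0.0722, 0.1317]
tcp_rot: [[0.948, 0.318, -0.001], [0.318, -0.948, -0.002], [-0.002, 0.001, -1.0]]
wrist_force: [-2.3, -2.6, 2.1]
width: 0.0097
```

>>> jog_arm --rows '[[0.95,[-0.0022,-0.0047,0],2.06],[0.95,[-0.0042,-0.0095,0],4.13],[0.95,[-0.006,-0.0144,0],6.19],[0.95,[-0.0077,-0.0193,0],8.25],[0.95,[-0.0092,-0.0243,0],10.31]]'

```text
clock: 17.5
ee_pos: [0.4747, 0.0924, 0.1317]
tcp_rot: [[0.99, 0.144, -0.002], [0.144, -0.99, -0.002], [-0.002, 0.001, -1.0]]
wrist_force: [-2.9, -4.2, 3.3]
width: 0.01
```

```bash
cat > st.py <<'E'
from h import *
from rig import robot
p=np.load("cab.npy");s=robot.sense();rel(s,None)
h=door2w(p,(0,0,0))[:2];v=s["ee_pos"][:2]-h
r=np.hypot(*v);print("radius",r,"angle",np.arctan2(v[1],v[0])%(2*np.pi)-np.arctan2(.13,-.063)-p[2],"F tool",(s["tcp_rot"].T@s["wrist_force"]).round(2))
E
python3 st.py
```

```text
ee [0.4747 0.0924 0.1317] yaw y-axis -81.73 F [-2.92 -4.22  3.3 ] w 0.01 t 17.5 q [ -2.  13. 104.  -0.  64.  80.]
radius 0.1459132177597148 angle 0.19543656771303541 F tool [-3.5   3.76 -3.29]
```

>>> jog_arm --rows '[[0.85,[0,0,0],0],[0.74,[0,0,0],0],[0.74,[0,0,0],0],[0.74,[0,0,0],0],[0.74,[0,0,0],0]]'

```text
clock: 18.0
ee_pos: [0.476, 0.093, 0.1316]
tcp_rot: [[0.989, 0.145, 0.0], [0.145, -0.989, 0.0], [0.0, -0.0, -1.0]]
wrist_force: [0.1, -0.1, -0.9]
width: 0.0244
```

```bash
python3 st.py
```

```text
ee [0.476  0.093  0.1316] yaw y-axis -81.66 F [ 0.13 -0.11 -0.94] w 0.0244 t 18.0 q [ -2.  13. 104.   0.  63.  80.]
radius 0.1444718013453625 angle 0.19672132696522815 F tool [0.11 0.13 0.94]
```

>>> jog_arm --rows '[[0.74,[0,-0.004,0],0],[0.74,[0,-0.007,0],0],[0.74,[-0.001,-0.009,0],1],[0.74,[-0.002,-0.011,0],2],[0.74,[-0.003,-0.013,0],2.6]]'

```text
clock: 18.5
ee_pos: [0.4709, 0.1057, 0.1317]
tcp_rot: [[0.995, 0.099, 0.0], [0.099, -0.995, -0.0], [0.0, 0.0, -1.0]]
wrist_force: [1.1, -0.1, -0.4]
width: 0.0242
```

>>> jog_arm --rows '[[0.74,[0,-0.0005,0],0],[0.74,[-0.0005,-0.001,0],0.4],[0.74,[-0.0008,-0.0015,0],0.7],[0.74,[-0.001,-0.002,0],0.9],[0.74,[-0.001,-0.002,0],0.9]]'

```text
clock: 19.0
ee_pos: [0.4697, 0.1074, 0.1317]
tcp_rot: [[0.996, 0.084, 0.0], [0.084, -0.996, 0.0], [0.0, -0.0, -1.0]]
wrist_force: [0.8, 0.1, -0.1]
width: 0.0245
```

```bash
python3 st.py
```

```text
ee [0.4697 0.1074 0.1317] yaw y-axis -85.18 F [ 0.84  0.08 -0.12] w 0.0245 t 19.0 q [ -0.  12. 104.   0.  63.  85.]
radius 0.14246504573623806 angle 0.08801832261254838 F tool [ 0.85 -0.01  0.12]
```

>>> jog_arm --rows '[[0.74,[0,-0.0005,0],0.2],[0.74,[-0.0004,-0.001,0],0.4],[0.74,[-0.0006,-0.0015,0],0.6],[0.74,[-0.0008,-0.002,0],0.9],[0.74,[-0.0008,-0.002,0],0.9]]'

```text
clock: 19.5
ee_pos: [0.4686, 0.1094, 0.1316]
tcp_rot: [[0.998, 0.068, -0.0], [0.068, -0.998, 0.0], [-0.0, -0.0, -1.0]]
wrist_force: [0.4, -1.2, -0.1]
width: 0.024
```

>>> jog_arm --rows '[[0.74,[0,-0.0005,0],0.2],[0.74,[-0.0004,-0.001,0],0.4],[0.74,[-0.0006,-0.0015,0],0.6],[0.74,[-0.0008,-0.002,0],0.9],[0.74,[-0.0008,-0.002,0],0.9]]'

```text
clock: 20.0
ee_pos: [0.4677, 0.1114, 0.1316]
tcp_rot: [[0.999, 0.053, -0.0], [0.053, -0.999, 0.0], [-0.0, -0.0, -1.0]]
wrist_force: [0.5, -0.9, -0.3]
width: 0.0242
```

>>> jog_arm --rows '[[0.74,[0,-0.0005,0],0.2],[0.74,[-0.0004,-0.001,0],0.4],[0.74,[-0.0006,-0.0015,0],0.6],[0.74,[-0.0008,-0.002,0],0.9],[0.74,[-0.0008,-0.002,0],0.9]]'

```text
clock: 20.5
ee_pos: [0.4668, 0.1133, 0.1316]
tcp_rot: [[0.999, 0.037, -0.0], [0.037, -0.999, 0.0], [-0.0, -0.0, -1.0]]
wrist_force: [-1.3, -0.7, 0.0]
width: 0.0242
```

>>> jog_arm --rows '[[0.74,[0,-0.0005,0],0.2],[0.74,[-0.0004,-0.001,0],0.4],[0.74,[-0.0006,-0.0015,0],0.6],[0.74,[-0.0008,-0.002,0],0.9],[0.74,[-0.0008,-0.002,0],0.9]]'

```text
clock: 21.0
ee_pos: [0.466, 0.1153, 0.1316]
tcp_rot: [[1.0, 0.021, -0.0], [0.021, -1.0, 0.0], [-0.0, -0.0, -1.0]]
wrist_force: [-0.8, 0.2, -0.9]
width: 0.0247
```

>>> jog_arm --rows '[[0.74,[0,-0.0005,0],0.2],[0.74,[-0.0004,-0.001,0],0.4],[0.74,[-0.0006,-0.0015,0],0.6],[0.74,[-0.0008,-0.002,0],0.9],[0.74,[-0.0008,-0.002,0],0.9]]'

```text
clock: 21.5
ee_pos: [0.4652, 0.1173, 0.1317]
tcp_rot: [[1.0, 0.006, 0.0], [0.006, -1.0, 0.0], [0.0, -0.0, -1.0]]
wrist_force: [-0.8, -0.5, 0.5]
width: 0.0241
```

>>> jog_arm --rows '[[0.74,[0,-0.0005,0],0.2],[0.74,[-0.0004,-0.001,0],0.4],[0.74,[-0.0006,-0.0015,0],0.6],[0.74,[-0.0008,-0.002,0],0.9],[0.74,[-0.0008,-0.002,0],0.9]]'

```text
clock: 22.0
ee_pos: [0.4649, 0.1181, 0.1317]
tcp_rot: [[1.0, -0.01, 0.001], [-0.01, -1.0, -0.002], [0.001, 0.002, -1.0]]
wrist_force: [0.2, -5.8, -1.4]
width: 0.0242
```

The roller is engaged at 5.8 N. From here I'll take single steps.

>>> jog_arm --rows '[[0.74,[0,-0.0005,0],0.2],[0.74,[-0.0004,-0.001,0],0.4],[0.74,[-0.0006,-0.0015,0],0.6],[0.74,[-0.0008,-0.002,0],0.9],[0.74,[-0.0008,-0.002,0],0.9]]'

```text
clock: 22.5
ee_pos: [0.4649, 0.1192, 0.1317]
tcp_rot: [[1.0, -0.026, 0.002], [-0.026, -1.0, -0.004], [0.002, 0.003, -1.0]]
wrist_force: [3.4, -10.4, -4.2]
width: 0.0261
```

The load was spreading the fingers because the grip force was low, so I'll raise the holding force.

>>> jog_arm --rows '[[0.74,[0,0,0],0],[0.74,[0,0,0],0],[0.74,[0,0,0],0],[0.74,[0,0,0],0],[0.74,[0,0,0],0]]' --grip_force 30

```text
clock: 23.0
ee_pos: [0.4649, 0.1186, 0.1317]
tcp_rot: [[1.0, -0.025, 0.002], [-0.025, -1.0, -0.004], [0.002, 0.004, -1.0]]
wrist_force: [2.8, -11.3, -4.0]
width: 0.0241
```

>>> jog_arm --rows '[[0.74,[0,-0.0005,0],0],[0.74,[0,-0.001,0],0],[0.74,[0,-0.0015,0],0],[0.74,[0,-0.0015,0],0],[0.74,[0,-0.0015,0],0]]'

```text
clock: 23.5
ee_pos: [0.4642, 0.12, 0.1316]
tcp_rot: [[1.0, -0.025, 0.001], [-0.025, -1.0, -0.005], [0.001, 0.005, -1.0]]
wrist_force: [0.7, -11.9, -2.4]
width: 0.0244
```

>>> jog_arm --rows '[[0.74,[0,-0.0003,0],0.1],[0.74,[-0.0002,-0.0006,0],0.2],[0.74,[-0.0003,-0.0009,0],0.3],[0.74,[-0.0005,-0.0012,0],0.5],[0.74,[-0.0005,-0.0015,0],0.5]]'

```text
clock: 24.0
ee_pos: [0.463, 0.1224, 0.1316]
tcp_rot: [[0.999, -0.034, -0.001], [-0.034, -0.999, -0.003], [-0.001, 0.003, -1.0]]
wrist_force: [-1.6, -9.0, -0.2]
width: 0.0243
```

>>> jog_arm --rows '[[0.74,[0,-0.0002,0],0.1],[0.74,[-0.0001,-0.0004,0],0.2],[0.74,[-0.0002,-0.0006,0],0.2],[0.74,[-0.0003,-0.0008,0],0.3],[0.74,[-0.0003,-0.0008,0],0.3]]'

```text
clock: 24.5
ee_pos: [0.4632, 0.1255, 0.1318]
tcp_rot: [[0.999, -0.04, 0.001], [-0.04, -0.999, 0.001], [0.001, -0.001, -1.0]]
wrist_force: [0.2, 0.3, 0.3]
width: 0.0245
```

It snapped: force is zero and the finger is off the bar. I'll centre on the bar, lift clear and wait.

>>> jog_arm --rows '[[0.74,[0,0.002,0],0],[0.74,[0,0.004,0],0],[0.74,[0,0.006,0],0],[0.74,[0,0.006,0],0],[0.74,[0,0.006,0],0]]'

```text
clock: 25.0
ee_pos: [0.4627, 0.119, 0.1317]
tcp_rot: [[0.999, -0.04, 0.0], [-0.04, -0.999, 0.0], [0.0, -0.0, -1.0]]
wrist_force: [-0.5, -0.3, -1.2]
width: 0.0242
```

>>> jog_arm --rows '[[0.74,[0,0,-0.01],0],[0.74,[0,0,-0.025],0],[0.74,[0,0,-0.045],0],[0.74,[0,0,-0.065],0],[0.74,[0,0,-0.08],0]]'

```text
clock: 25.5
ee_pos: [0.4632, 0.1191, 0.2137]
tcp_rot: [[0.999, -0.039, 0.002], [-0.039, -0.999, 0.0], [0.002, -0.0, -1.0]]
wrist_force: [0.1, 0.2, -0.3]
width: 0.0241
```

>>> jog_arm --rows '[[0.74,[0,0,0],0],[0.74,[0,0,0],0],[0.74,[0,0,0],0],[0.74,[0,0,0],0],[0.74,[0,0,0],0]]'

```text
clock: 26.0
ee_pos: [0.4623, 0.119, 0.2109]
tcp_rot: [[0.999, -0.04, -0.001], [-0.04, -0.999, -0.0], [-0.001, 0.0, -1.0]]
wrist_force: [-0.3, 0.5, -0.1]
width: 0.0247
```

>>> jog_arm --rows '[[0.74,[0,0,0],0],[0.74,[0,0,0],0],[0.74,[0,0,0],0],[0.74,[0,0,0],0],[0.74,[0,0,0],0]]'

```text
clock: 26.5
ee_pos: [0.4627, 0.119, 0.2117]
tcp_rot: [[0.999, -0.04, 0.0], [-0.04, -0.999, -0.0], [0.0, 0.0, -1.0]]
wrist_force: [0.7, 0.1, 0.1]
width: 0.0243
```

Run:
```python
from h import *
from rig import robot
import cv2
rel(robot.sense(),None)
p=np.load("cab.npy")
ims=[]
for c,(a,b) in (("side",((110,260),(140,340))),("wrist",((0,420),(0,560)))):
    d=robot.snapshot(c);im=d["frame"][a[0]:a[1],b[0]:b[1],::-1];ims.append(cv2.resize(im,(400,300),interpolation=cv2.INTER_CUBIC))
    q=p.copy()
    for a in(.06,0,-.06):
        q[3]=a;print(c,a,proj(d,door2w(q,(-.063,.175,.147))).round(1),proj(d,door2w(q,(-.063,.085,.147))).round(1))
cv2.imwrite("pics/p3.png",np.hstack(ims))
```

```text
ee [0.4627 0.119  0.2117] yaw y-axis -92.26 F [0.66 0.06 0.12] w 0.0243 t 26.5 q [ 1.  8. 98. -0. 74. 93.]
side 0.06 [178.4 186.9] [213.6 173.1]
side 0 [175.2 184.5] [211.3 172.2]
side -0.06 [172.3 182. ] [209.  171.3]
wrist 0.06 [293.7 283.5] [289.2 154.8]
wrist 0 [278.9 288.6] [281.3 160.9]
wrist -0.06 [263.9 292.8] [273.2 166.4]
```

View pics/p3.png

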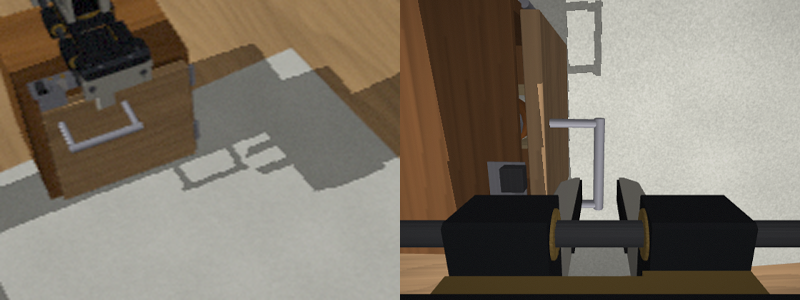

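The door has stood shut by itself for over a second: the bar at (600,165) is in the predicted home position and the gripper is clear above it. Next I'll lower over the bar and hook it outward without squeezing.

>>> jog_arm --rows '[[0.74,[0,0,0.015],0],[0.74,[0,0,0.035],0],[0.74,[0,0,0.055],0],[0.74,[0,0,0.07],0],[0.74,[0,0,0.08],0]]'

```text
clock: 27.1
ee_pos: [0.4621, 0.119, 0.1305]
tcp_rot: [[0.999, -0.04, -0.001], [-0.04, -0.999, -0.0], [-0.001, 0.0, -1.0]]
wrist_force: [0.1, -0.2, 0.3]
width: 0.0243
```

>>> jog_arm --rows '[[0.74,[0,0.001,0],0],[0.74,[0,0.003,0],0],[0.74,[0,0.005,0],0],[0.74,[0,0.006,0],0],[0.74,[0,0.007,0],0]]'

```text
clock: 27.6
ee_pos: [0.4629, 0.1123, 0.1323]
tcp_rot: [[0.999, -0.04, 0.002], [-0.04, -0.999, 0.001], [0.002, -0.001, -1.0]]
wrist_force: [1.5, 3.8, 2.0]
width: 0.0245
```

>>> jog_arm --rows '[[0.74,[0,0.0005,0],0],[0.74,[0,0.001,0],0],[0.74,[0,0.0015,0],0],[0.74,[0,0.002,0],0],[0.74,[0,0.002,0],0]]'

```text
clock: 28.1
ee_pos: [0.4631, 0.1117, 0.1323]
tcp_rot: [[0.999, -0.04, 0.002], [-0.04, -0.999, 0.003], [0.002, -0.003, -1.0]]
wrist_force: [1.3, 7.0, 1.7]
width: 0.0242
```

The door resists at 7 N with the catch holding it. I'll pull on through.

>>> jog_arm --rows '[[0.74,[0.0003,0.0006,0],-0.2],[0.74,[0.0006,0.0012,0],-0.5],[0.74,[0.0009,0.0018,0],-0.8],[0.74,[0.0012,0.0024,0],-1.1],[0.74,[0.0015,0.003,0],-1.3]]'

```text
clock: 28.6
ee_pos: [0.4633, 0.1066, 0.1315]
tcp_rot: [[1.0, -0.016, -0.001], [-0.016, -1.0, -0.001], [-0.001, 0.001, -1.0]]
wrist_force: [0.3, -0.2, -0.1]
width: 0.0239
```

>>> jog_arm --rows '[[0.74,[0.0003,0.0006,0],-0.2],[0.74,[0.0006,0.0012,0],-0.5],[0.74,[0.0009,0.0018,0],-0.8],[0.74,[0.0012,0.0024,0],-1.1],[0.74,[0.0015,0.003,0],-1.3]]'

```text
clock: 29.1
ee_pos: [0.4651, 0.1038, 0.1316]
tcp_rot: [[1.0, 0.006, -0.0], [0.006, -1.0, -0.0], [-0.0, 0.0, -1.0]]
wrist_force: [0.3, -0.1, -1.0]
width: 0.024
```

>>> jog_arm --rows '[[0.74,[0.0003,0.0006,0],-0.2],[0.74,[0.0006,0.0012,0],-0.5],[0.74,[0.0009,0.0018,0],-0.8],[0.74,[0.0012,0.0024,0],-1.1],[0.74,[0.0015,0.003,0],-1.3]]'

```text
clock: 29.6
ee_pos: [0.4667, 0.1009, 0.1317]
tcp_rot: [[1.0, 0.029, 0.0], [0.029, -1.0, -0.0], [0.0, 0.0, -1.0]]
wrist_force: [0.7, -1.3, 0.8]
width: 0.024
```

>>> jog_arm --rows '[[0.74,[0.0006,0.0012,0],-0.5],[0.74,[0.0012,0.0024,0],-1],[0.74,[0.0018,0.0036,0],-1.5],[0.74,[0.0024,0.0048,0],-2],[0.74,[0.003,0.006,0],-2.6]]'

```text
clock: 30.1
ee_pos: [0.47, 0.0951, 0.1317]
tcp_rot: [[0.997, 0.075, 0.0], [0.075, -0.997, 0.0], [0.0, -0.0, -1.0]]
wrist_force: [1.4, 1.8, -0.9]
width: 0.0244
```

```bash
python3 st.py
```

```text
ee [0.47   0.0951 0.1317] yaw y-axis -85.72 F [ 1.42  1.79 -0.95] w 0.0244 t 30.1 q [ -2.  12. 105.   0.  63.  84.]
radius 0.14831767598272513 angle 0.16303205179150715 F tool [ 1.54 -1.67  0.95]
```

Through the catch. I'll swing it open along the arc.

>>> jog_arm --rows '[[0.74,[0.0023,0.0046,0],-2.06],[0.74,[0.0049,0.0092,0],-4.13],[0.74,[0.0075,0.0137,0],-6.19],[0.74,[0.0104,0.018,0],-8.25],[0.74,[0.0134,0.0223,0],-10.31]]'

```text
clock: 30.6
ee_pos: [0.4854, 0.0739, 0.1318]
tcp_rot: [[0.968, 0.253, 0.001], [0.253, -0.968, 0.001], [0.001, -0.0, -1.0]]
wrist_force: [0.1, 3.5, -0.5]
width: 0.0248
```

>>> jog_arm --rows '[[0.74,[0.0023,0.0046,0],-2.06],[0.74,[0.0049,0.0092,0],-4.13],[0.74,[0.0075,0.0137,0],-6.19],[0.74,[0.0104,0.018,0],-8.25],[0.74,[0.0134,0.0223,0],-10.31]]'

```text
clock: 31.1
ee_pos: [0.5038, 0.0558, 0.1317]
tcp_rot: [[0.907, 0.422, 0.001], [0.422, -0.907, 0.001], [0.001, -0.0, -1.0]]
wrist_force: [-0.7, 2.9, -0.4]
width: 0.0237
```

>>> jog_arm --rows '[[0.74,[0.0023,0.0046,0],-2.06],[0.74,[0.0049,0.0092,0],-4.13],[0.74,[0.0075,0.0137,0],-6.19],[0.74,[0.0104,0.018,0],-8.25],[0.74,[0.0134,0.0223,0],-10.31]]'

```text
clock: 31.6
ee_pos: [0.5252, 0.0413, 0.1316]
tcp_rot: [[0.816, 0.577, 0.0], [0.577, -0.816, 0.001], [0.001, -0.001, -1.0]]
wrist_force: [-0.0, 2.2, 0.3]
width: 0.0241
```

```bash
python3 st.py
```

```text
ee [0.5252 0.0413 0.1316] yaw y-axis -54.73 F [-0.01  2.24  0.27] w 0.0241 t 31.6 q [-8. 17. 98.  0. 65. 47.]
radius 0.14998781153072008 angle 0.685256683078389 F tool [ 1.28 -1.83 -0.26]
```

>>> jog_arm --rows '[[0.74,[0.0023,0.0046,0],-2.06],[0.74,[0.0049,0.0092,0],-4.13],[0.74,[0.0075,0.0137,0],-6.19],[0.74,[0.0104,0.018,0],-8.25],[0.74,[0.0134,0.0223,0],-10.31]]'

```text
clock: 32.1
ee_pos: [0.5488, 0.0308, 0.1315]
tcp_rot: [[0.7, 0.714, -0.0], [0.714, -0.7, 0.001], [0.0, -0.001, -1.0]]
wrist_force: [-0.6, 1.3, -0.7]
width: 0.0246
```

>>> jog_arm --rows '[[0.74,[0.0023,0.0046,0],-2.06],[0.74,[0.0049,0.0092,0],-4.13],[0.74,[0.0075,0.0137,0],-6.19],[0.74,[0.0104,0.018,0],-8.25],[0.74,[0.0134,0.0223,0],-10.31]]'

```text
clock: 32.6
ee_pos: [0.5739, 0.0247, 0.1315]
tcp_rot: [[0.561, 0.828, -0.001], [0.828, -0.561, 0.001], [0.0, -0.001, -1.0]]
wrist_force: [0.2, 1.4, -0.3]
width: 0.0241
```

>>> jog_arm --rows '[[0.74,[0.0023,0.0046,0],-2.06],[0.74,[0.0049,0.0092,0],-4.13],[0.74,[0.0075,0.0137,0],-6.19],[0.74,[0.0095,0.0165,0],-7.5],[0.74,[0.0105,0.018,0],-8.25]]'

```text
clock: 33.1
ee_pos: [0.5949, 0.023, 0.1314]
tcp_rot: [[0.437, 0.899, -0.001], [0.899, -0.437, 0.0], [-0.0, -0.001, -1.0]]
wrist_force: [-0.7, 1.4, -0.1]
width: 0.0243
```

```bash
python3 st.py
```

```text
ee [0.5949 0.023  0.1314] yaw y-axis -25.91 F [-0.74  1.35 -0.11] w 0.0243 t 33.1 q [-9. 23. 88.  0. 68. 17.]
radius 0.15054671316457519 angle 1.169439713389578 F tool [ 0.89 -1.26  0.11]
```

>>> jog_arm --rows '[[0.74,[0,-0.002,0],0],[0.74,[0,-0.004,0],0],[0.74,[0,-0.006,0],0],[0.74,[0,-0.006,0],0],[0.74,[0,-0.006,0],0]]'

```text
clock: 33.6
ee_pos: [0.5893, 0.0255, 0.1318]
tcp_rot: [[0.438, 0.899, 0.0], [0.899, -0.438, -0.0], [-0.0, 0.0, -1.0]]
wrist_force: [-0.3, 0.4, 1.0]
width: 0.0242
```

>>> jog_arm --rows '[[0.74,[0,0,-0.01],0],[0.74,[0,0,-0.03],0],[0.74,[0,0,-0.06],0],[0.74,[0,0,-0.1],0],[0.74,[0,0,-0.14],0]]'

```text
clock: 34.1
ee_pos: [0.5891, 0.0255, 0.2736]
tcp_rot: [[0.438, 0.899, -0.0], [0.899, -0.438, -0.0], [-0.0, -0.0, -1.0]]
wrist_force: [1.1, 0.1, 0.1]
width: 0.0242
```

>>> jog_arm --rows '[[0.74,[0,0.03,0],0],[0.74,[0,0.06,0],0],[0.74,[0,0.08,0],0],[0.74,[0,0.09,0],0],[0.74,[0,0.09,0],0]]'

```text
clock: 34.6
ee_pos: [0.6709, -0.0145, 0.2714]
tcp_rot: [[0.439, 0.899, -0.0], [0.899, -0.439, 0.0], [-0.0, -0.0, -1.0]]
wrist_force: [-0.3, 0.2, 0.1]
width: 0.0243
```

Run:
```python
from h import *
from rig import robot
import cv2
rel(robot.sense(),None)
ims=[]
for c,(a,b) in (("side",((90,390),(100,500))),("wrist",((0,420),(0,560)))):
    d=robot.snapshot(c);im=d["frame"][a[0]:a[1],b[0]:b[1],::-1];ims.append(cv2.resize(im,(400,300),interpolation=cv2.INTER_CUBIC))
cv2.imwrite("pics/p4.png",np.hstack(ims))
```

```text
ee [ 0.6709 -0.0145  0.2714] yaw y-axis -26.01 F [-0.26  0.15  0.12] w 0.0243 t 34.6 q [-11.  26.  64.  -0.  90.  15.]
```

View pics/p4.png

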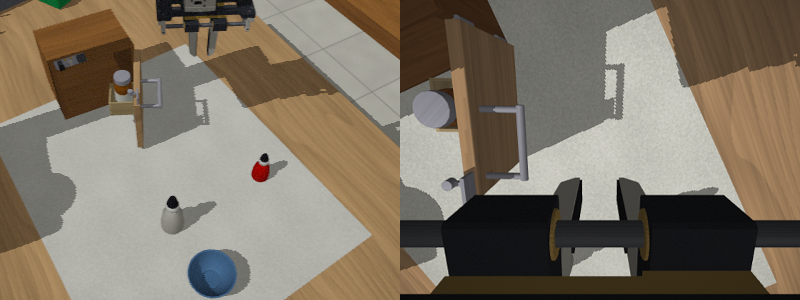

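The door stands well open with the jar upright in the rack (side crop, 122,83). The dolls and bowl are where they were, and the gripper is clear. I'll hand in.

```bash
python3 -c "
from rig import robot
print(robot.hand_in())"
```

```text
the job is handed in; nothing more can be done
None
```

The job is done and handed in, with the robot clock at about 35 s.

- **Loading:** The jar was set down in the door rack and touched the rack floor at about 6 N. It stood upright after release.
- **Closing:** I pushed the door by its handle bar until the catch snapped over. The measured push peaked at about 12 N, then dropped to zero.
- **Hands off:** I lifted the hand clear for about 1.5 s. The camera showed the bar at its expected shut position.
- **Opening:** I hooked the bar outward without squeezing it. The catch held to at least 7 N before it gave way. I then swung the door to about 1.1 rad (estimated from the hand position) and left it there.

The last pictures show the door well open, the jar upright in its rack, the dolls and bowl where they were, and the gripper touching nothing.

- **Not read directly:** I could not read how far the rubber stop was pressed in. After the snap the hand measured no force, so I do not think it was overpressed.
- **Disagreement:** One trained-network answer from the wrist camera mistook the bowl for the jar. I ignored it and measured the jar from the picture instead.
- **During the push:** The fingers spread by about 2 mm under load because the grip was set too low. I corrected this by raising the grip force.

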